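# Rock the pendulum angle gauge on the roller to its red tab

## Robot

A 6-joint arm with a two-finger parallel gripper is mounted at the origin on the work surface. World frame = base frame: x ahead of the robot, y to its left, z up, the work surface at z = 0. Lengths are in mm, angles in rad, forces in N, time in s.
With the tool pointing down it reaches from about 250 to 775 mm from the base axis. Payload 4 kg.
Tool frame: the origin (TCP) lies between the finger pads, 19 mm behind the fingertips; this is the grasp point; z points along the fingers, y is the line along which they close (so a half turn about z gives the same grasp; the last joint's range is limited). The gripper opens to 94 mm and grips with 3 to 60 N. Pads are 16 mm wide; open, the fingers measure 119 mm over their backs; the gripper's body (75 mm by 177 mm) begins 78 mm behind the grasp point.
Start: joints at [-1.258, 0.087, 1.371, -0, 1.684, -0.103], TCP at [222.156, -503.155, 224.306] pointing down, gripper open.
Joint ranges: [-3.1, 3.1], [-0.76, 2.03], [0.27, 2.55], [-1.08, 4.22], [0.17, 2.65], [-2.57, 2.57]. Speed limits (rad/s): [2.79, 2.79, 3.14, 3.14, 3.14, 3.14].

## Interface

Orientations are given as [roll, pitch, yaw] about the fixed x, y, z axes, in that order (R = Rz(yaw) Ry(pitch) Rx(roll)).
In Python, from station import * gives the robot as it stands. The module is installed in compiled form; this text tells all that it offers.
- The arm moves only by the tool shift_gripper, called after "Request:" by a JSON object that holds its "op" and its "data". Schema: {"type":"object","properties":{"increments":{"type":"array","items":{"type":"number"},"minItems":6,"maxItems":72},"finger_gap":{"type":"number"},"grip_n":{"type":"number"},"only":{"type":"string"},"quiet":{"type":"boolean"},"lines":{"type":"string"}},"required":["increments"],"additionalProperties":false}. increments is one flat list of numbers that holds 1 to 12 rows one after another, with no inner brackets; each row has 6 numbers: dx, dy, dz in shares of the most that a row can go, 1 being 50 mm, then a rotation vector rx, ry, rz in normalised numbers (1 is 180 degrees); each row shifts and turns the commanded pose from where the row before left it, along the tool's axes as they then stand; what a row does not reach is not made up. A row lasts 1/10 s, in which the tool goes at most 50 mm and 0.15 rad, less where a joint would pass 70% of its speed; a pose out of reach is approached as far as the arm can. finger_gap is the opening from 0.0 (shut) to 1.0 (fully open), set as the call begins (left out keeps the last). The fingers move at their own pace and stop on an object; grip_n is the grip in N (left out, the last holds). Time passes only in rows, so rows that do not move let the fingers close. The tool returns the time, the measured TCP pose, the force, the opening and the grip force at its end. only (a regular expression) keeps the lines of the reply that match it, lines (a string "A,B") keeps lines A to B, and quiet returns only ok. Input that does not fit is refused with a message, and nothing moves.
- read_state(): the state, without advancing time (a new reading comes with each control period).
- grab_frame(name): name is "scene" or "top" or "wrist"; returns (picture, depth): 480x640x3 uint8, blue, green, red; 480x640 float32, mm along the optical axis (not along the pixel's ray), 0 where there is no reading.
- calibration(name): a dict with "fx", "fy", "cx", "cy" (pixels), "k1" (the pictures are not rectified: a ray, as slopes to the right and down, at radius r is drawn at 1 + k1 r^2 times it, then the intrinsics apply), "R" (3x3) and "t" (3): a world point X has camera coordinates R X + t; the wrist camera has in their place "tool_from_camera" (4x4, takes a point from camera to tool coordinates, whose origin is the TCP and whose axes are the flange's). Camera axes: x right, y down, z forward; pixel columns grow to the right and rows downward; lengths in mm; the calibration is good to about 2 mm. A picture is of the moment at which its call begins: read the wrist's pose just before it. calibration takes no time and is no camera call.
- sign_off(): hands the job in; it is judged then, once.
The state is a dict: "clock": time; "joint_pos": joint angles; "joint_velocities": joint speeds; "tau": joint torques, N m; "ee_pos": TCP position; "eef_rot": TCP orientation; "force": force on the tool from outside, world axes, zero at the start; "moment": the same for the moment, N m; "grip_width": opening from 0.0 (shut) to 1.0 (fully open); "grip_force": force on a finger pad.
Only numpy, scipy, OpenCV 4.12 (cv2) and the standard library are available. Lean on these libraries where they do the work, as an engineer would, in place of code of your own. Each camera call takes 0.05 s, during which the arm holds its last target. There are 200 camera calls.

## Task

Check the swing of the pendulum angle gauge: pick it up by its black grip post and stand its base level on the crest of the steel roller in the V-block, near the roller's middle and square across it, keeping hold of it. After a short pause there, rock it sideways on the roller, its base still resting on the roller and clear of the V-block, until the freely swinging black pointer settles on the red tab of the dial, and finish while holding it still like that for the reading. Leave the comparator stand, the setting ring and the gauge block alone.

Things in the scene. Friction and masses are not known exactly. Their poses are not given: they have to be found in the camera images.
- gauge: Loose pendulum angle gauge, 0.3 to 0.55 kg, starts upright on the table, yaw within 0.35 of 0. Origin: centre of its underside. Steel base 40 (x) x 110 (y) x 12 mm; blue case 22 (x) x 110 mm (y) up to z = 114 mm; white dial on its +x side; z up. On top a black square grip post, 24 x 24 mm, z = 114 to 160 mm, centred on x = y = 0.
- gauge_grip (a point): Point on the axis of the gauge's grip post at z = 140 mm in the gauge's frame, a good place for the TCP (fingertips then clear the case). Axes as the gauge.
- pointer (a joint): Angle (rad) of the black pointer about the gauge's x axis; pivot at z = 95 mm on the dial's centre line, 66 mm long, hanging. A damped pendulum (period 0.4 s, settles in 1 s): it hangs plumb. 0 with the gauge level, positive with its tip to the gauge's +y. Leaning the gauge's top by a toward its own +y makes it read +a. Cannot be touched.
- pointer_tip (a point): Tip of the pointer; its z axis runs up along the pointer.
- tab (a joint): Angle (rad) of the red tab on the dial, same pivot and sign as the pointer; set between 0.16 and 0.36, always on the gauge's +y side; it stays put and cannot be touched. The pointer is on the mark when both angles are equal.
- tab_mark (a point): Inner end of the red tab (8 x 12 mm, at 67 to 79 mm from the pivot), which the pointer tip must meet; its z axis points from there to the pivot.
- roller: Fixed steel roller, diameter 36 mm, 100 mm long, lying level in the V-block and not turning; origin at the middle of its axis, 55 mm above the table; its x axis is the roller's axis (within about 0.35 rad of world x).
- roller_top (a point): Middle of the roller's crest line, 73 mm above the table. Axes as the roller.
- vblock: Fixed grey V-block carrying the roller, 70 (x) x 68 (y) x 51 mm high; origin at the centre of its underside, axes as the roller.
- comparator: Bystander: dial comparator stand, green base 130 x 85 x 32 mm, about 190 mm tall; origin at the centre of its underside.
- setting_ring: Bystander: brass setting ring, diameter 64 mm, 20 mm high; origin at the centre of its underside.
- gauge_block: Bystander: steel gauge block 60 x 35 x 20 mm high; origin at the centre of its underside.
Mind the look-alikes: they are no part of the job. Of the things like the gauge, leave any that is brown, orange or turquoise; of the rest the larger one is meant.

How it is judged (in metres and radians):
On the way, in this order (a step that is already met when the one before it is completed fails the run):
1. the gauge, held by the fingers, rests level on the roller, square across it (contact force between gauge and roller above 0.3 N and contact force between gauge and vblock below 0.1 N and contact force between gauge and the fingers above 1 N and distance between gauge and roller_top below 0.03 m and angle between the x axis of gauge and the x axis of roller, either way round below 0.15 rad and angle between gauge's own z axis and vertical below 0.09 rad), for 0.2 s.
2. rocked on the roller, the pointer has settled on the red tab (contact force between gauge and roller above 0.3 N and contact force between gauge and vblock below 0.1 N and contact force between gauge and the fingers above 1 N and distance between gauge and roller_top below 0.03 m and angle between the x axis of gauge and the x axis of roller, either way round below 0.15 rad and angle between the z axis of pointer_tip and the z axis of tab_mark, either way round below 0.06 rad and velocity of joint pointer between -0.3 and 0.3 rad/s and linear speed of gauge below 0.02 m/s), for 0.4 s.
At the end, for the whole second after the job is handed in: Fingers still hold the gauge; its base presses on the roller, not the V-block, within 30 mm of the crest's middle, x axis within 0.15 rad of the roller's; pointer within 0.06 rad of the red tab, under 0.3 rad/s; gauge under 20 mm/s. Contact over 0.3 N, grip over 1 N (all of step 2); the arm keeps its last pose, push and grip.
It fails at once if the dial comparator stand is shifted by more than 20 mm (distance of comparator from where it was at the start of the episode above 0.02 m).
It fails at once if the brass setting ring is shifted by more than 20 mm (distance of setting_ring from where it was at the start of the episode above 0.02 m).
It fails at once if the steel gauge block is shifted by more than 20 mm (distance of gauge_block from where it was at the start of the episode above 0.02 m).
It fails at once if the gauge is toppled (angle between gauge's own z axis and vertical above 0.8 rad).
It also fails if it takes over 42 s, if anything falls off the work surface, if the arm or the gripper's body presses on something with over 40 N, if the wrist force passes 120 N, or if a joint passes its speed limit or range.

## Working session

There is one attempt and no reset: what is moved stays moved. The work goes in short steps, Python scripts to look and compute and a tool call to move; the robot and the scene stay as the last step left them, time stands still between calls to the robot, and variables do not carry over. Pictures are saved under pics/ and viewed, at most 10 in all, crops included, and the job is handed in when it is done.

```bash
mkdir -p pics; cat > h.py <<'E'
import numpy as np, cv2
from station import *
from scipy.spatial.transform import Rotation as Ro
def cloud(name):
    s=read_state(); im,d=grab_frame(name); c=calibration(name)
    v,u=np.mgrid[:480,:640]
    K=np.array([[c['fx'],0,c['cx']],[0,c['fy'],c['cy']],[0,0,1.]])
    p=cv2.undistortPoints(np.stack([u,v],-1).reshape(-1,1,2).astype(np.float64),K,np.array([c['k1'],0,0,0.])).reshape(480,640,2)
    P=np.concatenate([p*d[...,None],d[...,None]],-1)
    if 'R' in c: W=(P-np.array(c['t']))@np.array(c['R'])
    else:
        T=np.array(c['tool_from_camera']); R=Ro.from_euler('xyz',s['eef_rot']).as_matrix()
        W=(P@T[:3,:3].T+T[:3,3])@R.T+np.array(s['ee_pos'])
    W[d==0]=np.nan
    return im,W
E
python3 - <<'E'
from h import *
a,Wa=cloud('scene');b,Wb=cloud('top')
np.savez('f.npz',a=a,Wa=Wa,b=b,Wb=Wb)
cv2.imwrite('pics/scene.png',a);cv2.imwrite('pics/top.png',b)
print(read_state())
for n in('scene','top'):
    c=calibration(n);print(n,-np.array(c['R']).T@np.array(c['t']),c['k1'])
E
```

```text
{'clock': 0.1, 'joint_pos': array([-1.25812821e+00,  8.78788496e-02,  1.37209451e+00,  4.06635640e-06,
        1.68357428e+00, -1.03038365e-01]), 'joint_velocities': array([ 2.27678580e-04, -5.76759009e-04, -4.61191263e-03,  4.70035394e-05,
       -2.43155748e-03,  1.25503242e-04]), 'tau': array([ 2.11529179e-03, -3.41252160e+01, -3.03302586e+01,  7.19554257e-02,
        3.04228789e-02, -1.01752266e-04]), 'ee_pos': array([ 221.99937077, -502.71596821,  223.22676471]), 'eef_rot': array([-3.13964845e+00, -2.05102310e-04,  4.15706732e-01]), 'force': array([-0.00117146, -0.38242818, -0.21481041]), 'moment': array([ 0.04722967, -0.00558459,  0.0350117 ]), 'grip_force': 0.0, 'grip_width': 1.0008737238761318}
scene [972.69321006 633.17406313 769.01358942] 0.01660817500182235
top [ 376.61987733 -126.59313967 1090.93319931] 0.002030594540429537
```

View pics/scene.png

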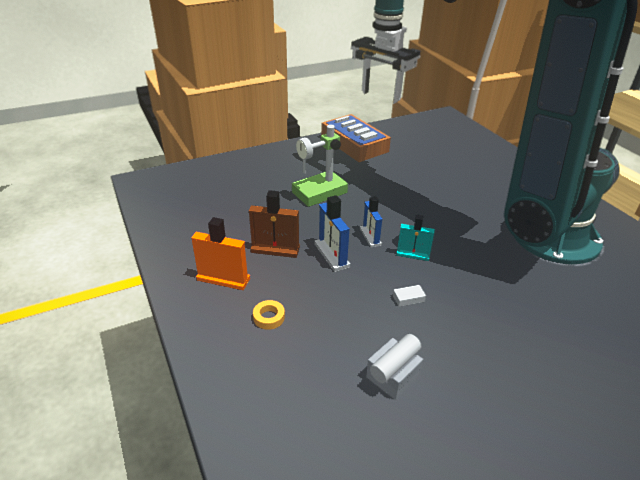

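View pics/top.png

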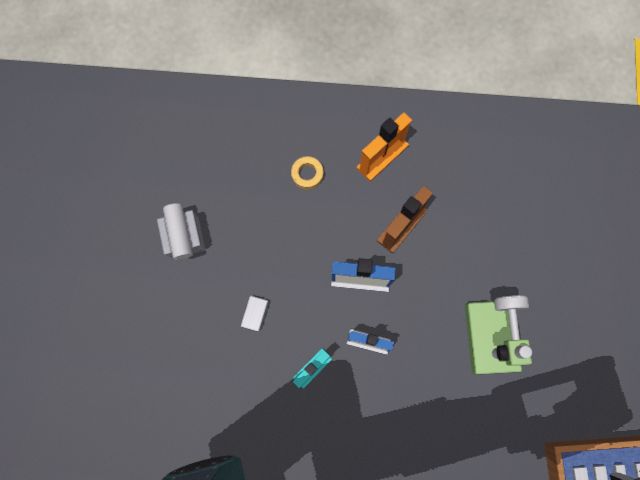

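The candidates in the scene view are orange (220,258), brown (274,228), large blue (334,237), small blue (372,223) and turquoise (416,240). Ruling out brown, orange and turquoise leaves the two blue ones. The larger, at (334,237) in scene and (364,272) in top, fits. I'll confirm it in a crop and measure.

```bash
python3 - <<'E'
from h import *
f=np.load('f.npz');a,b,Wa,Wb=f['a'],f['b'],f['Wa'],f['Wb']
crop=np.hstack([cv2.resize(a[185:280,300:395],(400,400),interpolation=2),cv2.resize(b[225:365,310:410][:100],(400,400),interpolation=2)])
cv2.imwrite('pics/crop.png',crop)
print(calibration('top')['R'])
def stat(n,W,im,u0,u1,v0,v1,zlo,zhi,sel=None):
    P=W[v0:v1,u0:u1].reshape(-1,3);C=im[v0:v1,u0:u1].reshape(-1,3).astype(int)
    m=(P[:,2]>zlo)&(P[:,2]<zhi)
    if sel: m&=sel(C)
    P=P[m];r=cv2.minAreaRect(P[:,:2].astype(np.float32))
    print(n,len(P),'rect',np.round(r[0]),np.round(r[1]),round(r[2],1),'z',np.round(np.percentile(P[:,2],[2,50,98]),1))
    return P
blue=lambda C:(C[:,0]>C[:,2]+40)
blk=lambda C:(C.max(1)<60)
for n,W,im,g,s,ro in(('top',Wb,b,(320,405,245,300),(340,400,320,360),(150,210,195,270)),('scene',Wa,a,(312,356,190,275),(358,386,190,250),(360,430,325,400))):
    P=stat(n+' case',W,im,*g,100,122,blue)
    P=stat(n+' post',W,im,*g,124,175)
    P=stat(n+' posttop',W,im,*g,155,175)
    P=stat(n+' small',W,im,*s,30,200)
    P=stat(n+' rollertop',W,im,*ro,66,90); 
    P=stat(n+' roller',W,im,*ro,57,90)
    Q=P[P[:,2]>64]; q=Q[:,:2]-Q[:,:2].mean(0); w,v=np.linalg.eigh(q.T@q); print(' axis',v[:,1],Q.mean(0))
    P=stat(n+' vb',W,im,*ro,15,90)
E
```

```text
[[ 0.0798388  -0.99679014 -0.00593111]
 [-0.97313947 -0.0766528  -0.21708046]
 [ 0.21592902  0.02310324 -0.9761357 ]]
top case 605 rect [ 536. -168.] [110.  23.] 88.7 z [111.6 115.2 119.1]
top post 254 rect [ 537. -168.] [24. 24.] 1.0 z [126.4 160.4 164.5]
top posttop 205 rect [ 537. -168.] [24. 24.] 2.7 z [157.6 161.  164.7]
top small 478 rect [ 419. -191.] [78. 17.] 80.0 z [ 38.7  82.8 117.2]
top rollertop 822 rect [593. 182.] [102.  32.] 19.2 z [66.4 72.2 76.6]
top roller 1023 rect [594. 179.] [101.  55.] 15.8 z [58.4 71.2 76.4]
 axis [-0.9426704  -0.33372521] [591.16968097 180.82291605  71.31233651]
top vb 1856 rect [592. 183.] [102.  70.] 19.4 z [23.2 62.4 76. ]
scene case 236 rect [ 536. -166.] [115.  23.] 88.8 z [101.3 112.3 115.3]
scene post 248 rect [ 537. -164.] [29. 26.] 85.1 z [125.3 147.5 160. ]
scene posttop 81 rect [ 536. -164.] [29. 25.] 89.7 z [155.7 158.3 160.7]
scene small 462 rect [ 419. -190.] [84. 19.] 81.3 z [ 31.2  73.  112.9]
scene rollertop 711 rect [591. 185.] [102.  30.] 19.8 z [66.4 70.4 73.7]
scene roller 1011 rect [592. 185.] [102.  35.] 19.7 z [57.7 68.9 73.6]
 axis [-0.94375866 -0.33063514] [593.99025573 187.35858402  69.6009996 ]
scene vb 2157 rect [592. 184.] [103.  70.] 20.5 z [18.  53.1 73. ]
```

View pics/crop.png

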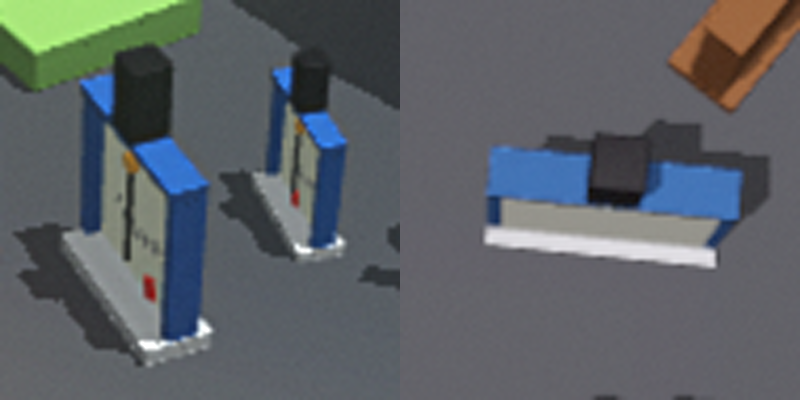

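The crop confirms it: the large blue gauge (left) has its white dial, black pointer and red tab facing the camera (+x). The small blue one beside it is the decoy. All the sizes match: case 110 x 23 mm, post top at 160 mm, roller crest at about 73 mm. Next I measure the tab and move above the post.

Units first: shifts go in shares of 50 mm and turns go in shares of 180 degrees. So -35 mm is -0.7, 0.147 rad is 0.0468.

```bash
python3 - <<'E'
from h import *
f=np.load('f.npz');a,Wa=f['a'].astype(int),f['Wa']
m=(a[...,2]>120)&(a[...,1]<70)&(a[...,0]<70);m[:, :312]=0;m[:,356:]=0;m[:190]=0;m[275:]=0
P=Wa[m];yaw=-.023
G=(P-[536.5,-167,0])@Ro.from_euler('z',yaw).as_matrix()
c=np.median(G,0);print(m.sum(),c,np.arctan2(c[1],95-c[2]),np.hypot(c[1],95-c[2]))
E
```

```text
10 [ 3.81871713 26.13012687 26.11487853] 0.3625605792604449 73.67457831711832
```

Request:
{"op": "shift_gripper", "data": {"increments": [0, 0, -0.7, 0, 0, 0, 0, 0, -0.7, 0, 0, 0, 0, 0, 0, 0, 0, 0.0465, 0, 0, 0, 0, 0, 0.0468, 0, 0, 0, 0, 0, 0.0465, 0, 0, 0, 0, 0, 0], "finger_gap": 1.0}}

```text
clock: 0.7
ee_pos: [222.1, -503.0, 293.7]
eef_rot: [-3.141, 0.0, -0.023]
force: [0.5, 0.1, -0.3]
grip_width: 1.005
grip_force: 0.0
```

Request:
{"op": "shift_gripper", "data": {"increments": [0.3, -0.34, 0, 0, 0, 0, 0.54, -0.6, 0, 0, 0, 0, 0.54, -0.6, 0, 0, 0, 0, 0.54, -0.6, 0, 0, 0, 0, 0.54, -0.6, 0, 0, 0, 0, 0.54, -0.6, 0, 0, 0, 0, 0.54, -0.6, 0, 0, 0, 0, 0.54, -0.6, 0, 0, 0, 0, 0.54, -0.6, 0, 0, 0, 0, 0.54, -0.6, 0, 0, 0, 0, 0.54, -0.6, 0, 0, 0, 0, 0.44, -0.52, 0, 0, 0, 0]}}

```text
clock: 1.9
ee_pos: [538.1, -165.5, 293.7]
eef_rot: [-3.141, 0.001, -0.019]
force: [0.6, 0.7, 0.7]
grip_width: 0.997
grip_force: 0.0
```

Request:
{"op": "shift_gripper", "data": {"increments": [0, 0, 0, 0, 0, 0, 0, 0, 0, 0, 0, 0, 0, 0, 0, 0, 0, 0]}}

```text
clock: 2.2
ee_pos: [536.5, -168.1, 294.1]
eef_rot: [3.141, 0.001, -0.023]
force: [0.6, -0.2, -0.1]
grip_width: 0.999
grip_force: 0.0
```

```bash
python3 - <<'E'
from h import *
w,W=cloud('wrist');cv2.imwrite('pics/w1.png',w);np.savez('w.npz',w=w,W=W)
m=(W[...,2]>150)&(W[...,2]<172)
n,l,s,c=cv2.connectedComponentsWithStats(m.astype(np.uint8))
for i in range(1,n):
    if s[i,4]>200:
        Q=W[l==i];r=cv2.minAreaRect(Q[:,:2].astype(np.float32));print('post',c[i],s[i,4],r,np.median(Q,0))
m=(W[...,2]>105)&(W[...,2]<122)&(w[...,0].astype(int)>w[...,2].astype(int)+40)
Q=W[m];r=cv2.minAreaRect(Q[:,:2].astype(np.float32));print('case',len(Q),r)
E
```

```text
post [412.83595113  94.15095986] 1146 ((649.0452880859375, -241.40673828125), (24.44477081298828, 24.988445281982422), 55.65526580810547) [ 648.47054046 -240.32542371  160.51323923]
post [321.86707317 235.89756098] 820 ((537.3519287109375, -167.71006774902344), (24.04121971130371, 23.871753692626953), 88.86749267578125) [ 538.34964483 -167.68467303  160.55794951]
post [595.99867286 281.73788985] 1507 ((487.1822204589844, -406.47705078125), (46.21804428100586, 56.065025329589844), 72.15309143066406) [ 496.61295638 -401.8762416   159.41599676]
case 1948 ((486.80303955078125, -166.59613037109375), (109.86412811279297, 120.92253112792969), 88.82723236083984)
```

The wrist view puts the post at (537.4, -167.7), yaw about -0.02, with the TCP already over it. Descend and grip.

To row units: 30 mm is 0.6, 20 mm is 0.4.

Request:
{"op": "shift_gripper", "data": {"increments": [0.016, 0, 0.4, 0, 0, 0, 0, 0, 0.6, 0, 0, 0, 0, 0, 0.6, 0, 0, 0, 0, 0, 0.6, 0, 0, 0, 0, 0, 0.4, 0, 0, 0, 0, 0, 0.32, 0, 0, 0, 0, 0, 0.16, 0, 0, 0, 0, 0, 0, 0, 0, 0, 0, 0, 0, 0, 0, 0]}}

```text
clock: 3.15
ee_pos: [538.0, -168.1, 141.3]
eef_rot: [3.141, -0.001, -0.024]
force: [-0.9, 0.8, 1.1]
grip_width: 1.0
grip_force: 0.0
```

Request:
{"op": "shift_gripper", "data": {"increments": [0, 0, 0, 0, 0, 0, 0, 0, 0, 0, 0, 0, 0, 0, 0, 0, 0, 0, 0, 0, 0, 0, 0, 0, 0, 0, 0, 0, 0, 0, 0, 0, 0, 0, 0, 0, 0, 0, 0, 0, 0, 0, 0, 0, 0, 0, 0, 0], "finger_gap": 0.0, "grip_n": 35}}

```text
clock: 3.95
ee_pos: [537.8, -167.4, 140.2]
eef_rot: [3.142, 0.0, -0.023]
force: [0.6, -0.5, 0.7]
grip_width: 0.359
grip_force: 0.0
```

Request:
{"op": "shift_gripper", "data": {"increments": [0, 0, 0, 0, 0, 0, 0, 0, 0, 0, 0, 0, 0, 0, 0, 0, 0, 0, 0, 0, 0, 0, 0, 0, 0, 0, 0, 0, 0, 0, 0, 0, 0, 0, 0, 0]}}

```text
clock: 4.55
ee_pos: [537.8, -167.5, 140.2]
eef_rot: [3.141, 0.0, -0.023]
force: [0.6, -0.7, -1.0]
grip_width: 0.253
grip_force: 35.0
```

Request:
{"op": "shift_gripper", "data": {"increments": [0, 0, -0.2, 0, 0, 0, 0, 0, -0.5, 0, 0, 0, 0, 0, -0.7, 0, 0, 0, 0, 0, -0.7, 0, 0, 0, 0, 0, -0.5, 0, 0, 0, 0, 0, -0.2, 0, 0, 0, 0, 0, 0, 0, 0, -0.0388, 0, 0, 0, 0, 0, -0.0388, 0, 0, 0, 0, 0, -0.0388, 0, 0, 0, 0, 0, 0, 0, 0, 0, 0, 0, 0]}}

```text
clock: 5.65
ee_pos: [537.4, -167.1, 278.9]
eef_rot: [-3.14, 0.002, 0.34]
force: [0.8, -0.1, -3.9]
grip_width: 0.255
grip_force: 35.0
```

Request:
{"op": "shift_gripper", "data": {"increments": [0.12, -0.22, 0, 0, 0, 0, 0.24, -0.44, 0, 0, 0, 0, 0.36, -0.68, 0, 0, 0, 0, 0.38, -0.7, 0, 0, 0, 0, 0.38, -0.7, 0, 0, 0, 0, 0.38, -0.7, 0, 0, 0, 0, 0.38, -0.7, 0, 0, 0, 0, 0.38, -0.7, 0, 0, 0, 0, 0.36, -0.66, 0, 0, 0, 0, 0.24, -0.44, 0, 0, 0, 0, 0.148, -0.306, 0, 0, 0, 0, 0, 0, 0, 0, 0, 0]}}

```text
clock: 6.85
ee_pos: [591.0, 186.1, 279.6]
eef_rot: [-3.14, 0.001, 0.346]
force: [-0.6, 0.3, -5.3]
grip_width: 0.249
grip_force: 35.0
```

Request:
{"op": "shift_gripper", "data": {"increments": [0, 0, 0, 0, 0, 0, 0, 0, 0, 0, 0, 0, 0, 0, 0, 0, 0, 0, 0, 0, 0, 0, 0, 0]}}

```text
clock: 7.25
ee_pos: [591.5, 182.3, 280.5]
eef_rot: [3.141, -0.0, 0.341]
force: [0.1, -0.3, -4.7]
grip_width: 0.25
grip_force: 35.0
```

```bash
python3 - <<'E'
from h import *
print(read_state()['ee_pos'],read_state()['eef_rot'])
a,Wa=cloud('scene');b,Wb=cloud('top')
cv2.imwrite('pics/s2.png',np.hstack([cv2.resize(a[200:420,300:500],(400,440)),cv2.resize(b[130:350,60:260],(400,440))]))
for n,im,W in(('s',a,Wa),('t',b,Wb)):
    im=im.astype(int)
    m=(im[...,0]>im[...,2]+40)&(W[...,2]>235)&(W[...,2]<270)&(abs(W[...,0]-592)<90)&(abs(W[...,1]-183)<90)
    Q=W[m]
    if len(Q): print(n,len(Q),cv2.minAreaRect(Q[:,:2].astype(np.float32)),np.percentile(Q[:,2],[5,50,95]))
    m=(W[...,2]>66)&(W[...,2]<80)&(abs(W[...,0]-592)<80)&(abs(W[...,1]-183)<70);Q=W[m]
    print(' roller',len(Q),cv2.minAreaRect(Q[:,:2].astype(np.float32)))
E
```

```text
[591.52543324 182.30075127 280.48390222] [ 3.14131174e+00 -1.74133653e-04  3.41105887e-01]
s 694 ((590.6655883789062, 182.41725158691406), (24.849124908447266, 111.0634536743164), 20.052961349487305) [239.62023591 252.8681538  254.6886246 ]
 roller 622 ((598.07421875, 187.3932342529297), (89.4988784790039, 29.740095138549805), 18.665607452392578)
t 653 ((590.17138671875, 180.9368438720703), (22.98602294921875, 111.35478210449219), 19.51049041748047) [247.19627801 255.40732658 258.02973742]
 roller 431 ((568.652099609375, 173.70875549316406), (51.15768051147461, 31.980649948120117), 20.136808395385742)
```

View pics/s2.png

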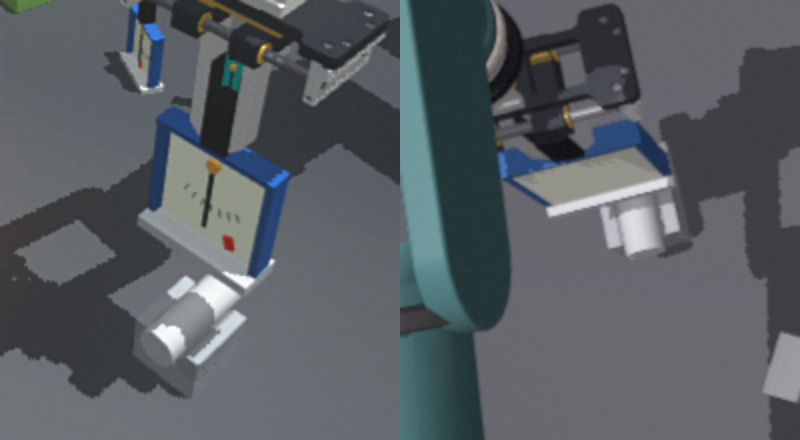

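The gauge hangs level over the roller, square to it and centred within about 2 mm. Lower it.

To row units: 20 mm is 0.4, 16 mm is 0.32.

Request:
{"op": "shift_gripper", "data": {"increments": [0.02, 0, 0.2, 0, 0, 0, 0, 0, 0.4, 0, 0, 0, 0, 0, 0.32, 0, 0, 0, 0, 0, 0.2, 0, 0, 0, 0, 0, 0.1, 0, 0, 0, 0, 0, 0.04, 0, 0, 0, 0, 0, 0, 0, 0, 0, 0, 0, 0, 0, 0, 0, 0, 0, 0, 0, 0, 0]}}

```text
clock: 8.25
ee_pos: [592.8, 183.8, 218.3]
eef_rot: [3.141, -0.002, 0.343]
force: [-0.0, 0.2, -4.7]
grip_width: 0.254
grip_force: 35.0
```

Request:
{"op": "shift_gripper", "data": {"increments": [0, 0, 0.02, 0, 0, 0, 0, 0, 0.02, 0, 0, 0, 0, 0, 0.02, 0, 0, 0, 0, 0, 0, 0, 0, 0, 0, 0, 0, 0, 0, 0]}}

```text
clock: 8.75
ee_pos: [592.4, 183.7, 214.1]
eef_rot: [3.142, 0.0, 0.343]
force: [-0.1, 0.2, -5.1]
grip_width: 0.254
grip_force: 35.0
```

To row units: 0.5 mm is 0.01.

Request:
{"op": "shift_gripper", "data": {"increments": [0, 0, 0.01, 0, 0, 0, 0, 0, 0.01, 0, 0, 0, 0, 0, 0, 0, 0, 0, 0, 0, 0, 0, 0, 0]}}

```text
clock: 9.15
ee_pos: [592.4, 183.7, 213.3]
eef_rot: [3.142, -0.0, 0.343]
force: [-0.5, -0.3, -5.0]
grip_width: 0.255
grip_force: 35.0
```

Request:
{"op": "shift_gripper", "data": {"increments": [0, 0, 0.01, 0, 0, 0, 0, 0, 0, 0, 0, 0, 0, 0, 0, 0, 0, 0]}}

```text
clock: 9.45
ee_pos: [592.4, 183.7, 213.2]
eef_rot: [3.141, -0.0, 0.343]
force: [-0.8, -0.5, -2.8]
grip_width: 0.256
grip_force: 35.0
```

To row units: 0.4 mm is 0.008.

Request:
{"op": "shift_gripper", "data": {"increments": [0, 0, 0.008, 0, 0, 0, 0, 0, 0, 0, 0, 0, 0, 0, 0, 0, 0, 0, 0, 0, 0, 0, 0, 0, 0, 0, 0, 0, 0, 0, 0, 0, 0, 0, 0, 0]}}

```text
clock: 10.05
ee_pos: [592.5, 183.7, 213.1]
eef_rot: [3.141, -0.001, 0.343]
force: [-1.4, 0.1, 2.9]
grip_width: 0.253
grip_force: 35.0
```

Level contact with about 8 N of press, held over 0.6 s. Now rock toward the gauge's +y (tool -y, rotation -x), rolling on the crest.

To row units: -3.5 mm is -0.07, 0.07 mm is 0.0014, -0.025 rad is -0.008.

Request:
{"op": "shift_gripper", "data": {"increments": [0, -0.07, 0.0016, -0.008, 0, 0, 0, -0.07, 0.0014, -0.008, 0, 0, 0, -0.07, 0.0012, -0.008, 0, 0, 0, -0.07, 0.001, -0.008, 0, 0, 0, 0, 0, 0, 0, 0, 0, 0, 0, 0, 0, 0, 0, 0, 0, 0, 0, 0]}}

```text
clock: 10.75
ee_pos: [587.7, 197.2, 212.5]
eef_rot: [3.039, -0.001, 0.344]
force: [-2.7, -0.6, 5.9]
grip_width: 0.251
grip_force: 35.0
```

Request:
{"op": "shift_gripper", "data": {"increments": [0, -0.07, 0.0006, -0.008, 0, 0, 0, -0.07, 0.0006, -0.008, 0, 0, 0, -0.07, 0.0002, -0.008, 0, 0, 0, -0.07, 0.0002, -0.008, 0, 0, 0, 0, 0, 0, 0, 0, 0, 0, 0, 0, 0, 0, 0, 0, 0, 0, 0, 0]}}

```text
clock: 11.45
ee_pos: [583.0, 210.3, 210.7]
eef_rot: [2.939, -0.001, 0.344]
force: [-3.1, 0.6, 5.9]
grip_width: 0.251
grip_force: 35.0
```

To row units: -3.5 mm is -0.07, -0.04 mm is -0.0008, -0.025 rad is -0.008.

Request:
{"op": "shift_gripper", "data": {"increments": [0, -0.07, -0.0002, -0.008, 0, 0, 0, -0.07, -0.0004, -0.008, 0, 0, 0, -0.07, -0.0006, -0.008, 0, 0, 0, -0.07, -0.0008, -0.008, 0, 0, 0, 0, 0, 0, 0, 0, 0, 0, 0, 0, 0, 0, 0, 0, 0, 0, 0, 0, 0, 0, 0, 0, 0, 0, 0, 0, 0, 0, 0, 0, 0, 0, 0, 0, 0, 0]}}

```text
clock: 12.45
ee_pos: [578.5, 223.2, 207.7]
eef_rot: [2.839, -0.002, 0.344]
force: [-2.1, -0.2, 6.1]
grip_width: 0.253
grip_force: 35.0
```

```bash
cat > m.py <<'E'
from h import *
import sys
s=read_state();R=Ro.from_euler('xyz',s['eef_rot']).as_matrix();p=np.array(s['ee_pos'])
G=R@np.diag([1,-1,-1.]); O=p-G[:,2]*140   # gauge frame from the grasp
a,_=grab_frame('scene');c=calibration('scene')
K=np.array([[c['fx'],0,c['cx']],[0,c['fy'],c['cy']],[0,0,1.]]);Rc=np.array(c['R']);C=-Rc.T@np.array(c['t'])
uv=cv2.projectPoints((Rc@(O+G[:,2]*95)+np.array(c['t'])).reshape(1,3),np.zeros(3),np.zeros(3),K,np.array([c['k1'],0,0,0.]))[0].ravel()
u,v=uv.round().astype(int);box=(slice(v-12,v+60),slice(u-45,u+45))
b=a[box].astype(int);ys,xs=np.mgrid[box]
def pts(m,xo=11.5):
    q=np.stack([xs[m],ys[m]],-1).reshape(-1,1,2).astype(float)
    r=cv2.undistortPoints(q,K,np.array([c['k1'],0,0,0.])).reshape(-1,2)
    d=np.c_[r,np.ones(len(r))]@Rc
    n=G[:,0];X=C+d*(((O+n*xo-C)@n)/(d@n))[:,None]
    return (X-O)@G
sat=b.max(2)-b.min(2)
red=(b[...,2]>110)&(b[...,1]<80)&(b[...,0]<80)
org=(b[...,2]>150)&(b[...,1]>90)&(b[...,0]<100)
blk=(b.max(2)<70)
tr=pts(red);pv=np.median(pts(org),0);t=np.mean(tr,0)
k=pts(blk);k=k[(np.hypot(k[:,1]-pv[1],k[:,2]-pv[2])>15)&(np.hypot(k[:,1]-pv[1],k[:,2]-pv[2])<66)&(abs(k[:,1]-pv[1])<40)&(k[:,2]<pv[2])]
ang=np.arctan2(k[:,1]-pv[1],pv[2]-k[:,2])
print('pivot',pv,'tab',t[1:],len(tr),'tab angle (meas pivot / nominal)',np.arctan2(t[1]-pv[1],pv[2]-t[2]),np.arctan2(t[1],95-t[2]),'r',np.hypot(t[1]-pv[1],t[2]-pv[2]))
print('pointer px',len(k),'angle',np.median(ang),np.percentile(ang,[10,90]),'lean',np.arccos(G[2,2]))
cv2.imwrite(sys.argv[1],cv2.resize(a[box],None,fx=6,fy=6,interpolation=2))
E
python3 m.py pics/m1.png
```

```text
pivot [ 11.5          1.68879687 108.54213712] tab [26.06465267 38.36921129] 23 tab angle (meas pivot / nominal) 0.3343284736619971 0.4313498999881382 r 74.28608123686175
pointer px 42 angle 0.2727490605530993 [0.22746961 0.30523137] lean 0.3027842589251072
```

View pics/m1.png

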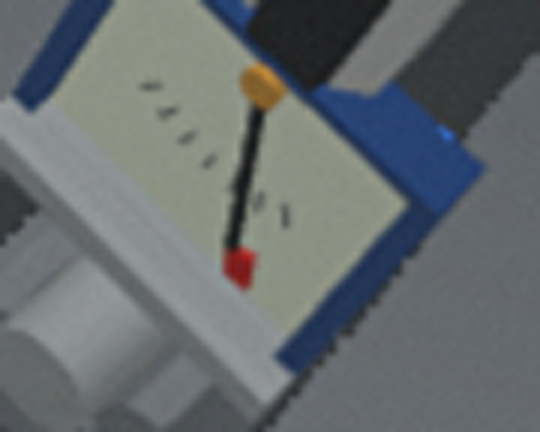

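The picture shows the pointer hub at (262,87), the pointer tip at (232,247) and the red tab centre at (240,270). The tip is just short of the tab, and the tab estimates run 0.334 to 0.36. I'll lean about 0.04 further.

To row units: -2.8 mm is -0.056, -0.04 mm is -0.0008, -0.02 rad is -0.0064.

Request:
{"op": "shift_gripper", "data": {"increments": [0, -0.056, -0.0008, -0.0064, 0, 0, 0, -0.056, -0.001, -0.0064, 0, 0, 0, 0, 0, 0, 0, 0, 0, 0, 0, 0, 0, 0, 0, 0, 0, 0, 0, 0, 0, 0, 0, 0, 0, 0, 0, 0, 0, 0, 0, 0, 0, 0, 0, 0, 0, 0, 0, 0, 0, 0, 0, 0, 0, 0, 0, 0, 0, 0, 0, 0, 0, 0, 0, 0, 0, 0, 0, 0, 0, 0]}}

```text
clock: 13.7
ee_pos: [576.7, 228.2, 206.2]
eef_rot: [2.799, -0.002, 0.344]
force: [-3.4, 0.5, 6.4]
grip_width: 0.254
grip_force: 35.0
```

```bash
sed -i 's/xo=11.5/xo=2/; s/fx=6,fy=6/fx=8,fy=8/' m.py
cat >> m.py <<'E'
q=k[abs(ang-np.median(ang))<.1]
l=cv2.fitLine(q[:,1:].astype(np.float32),cv2.DIST_HUBER,0,.01,.01).ravel()
print('pointer line angle',np.arctan(-l[0]/l[1]),'tab offset from line mm',(t[1]-l[2])*abs(l[1])+(t[2]-l[3])*l[0]*np.sign(-l[1]))
E
python3 m.py pics/m2.png
```

```text
pivot [ 2.         -1.23790166 96.10307627] tab [25.10229422 24.56137985] 21 tab angle (meas pivot / nominal) 0.3527778084233904 0.3423393903228891 r 76.23660698921657
pointer px 43 angle 0.3502317928197973 [0.31484682 0.38755734] lean 0.34287670697407313
pointer line angle 0.35222703 tab offset from line mm 0.17179637632966482
```

View pics/m2.png

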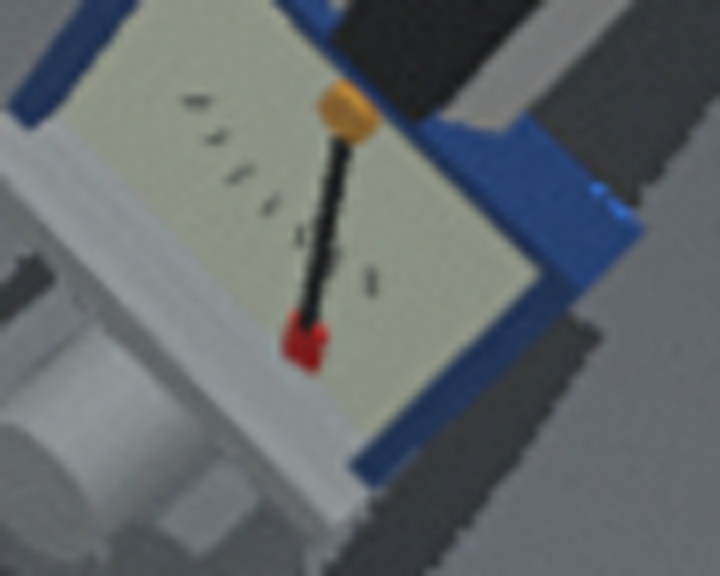

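The picture shows the pointer tip at (310,325) meeting the red tab at (305,345), with the tab centre 0.2 mm off the pointer line. The press is steady, so I hold briefly and hand in.

Request:
{"op": "shift_gripper", "data": {"increments": [0, 0, 0, 0, 0, 0, 0, 0, 0, 0, 0, 0, 0, 0, 0, 0, 0, 0, 0, 0, 0, 0, 0, 0, 0, 0, 0, 0, 0, 0, 0, 0, 0, 0, 0, 0]}}

```text
clock: 14.35
ee_pos: [576.7, 228.2, 206.2]
eef_rot: [2.799, -0.002, 0.344]
force: [-3.6, 1.0, 7.1]
grip_width: 0.255
grip_force: 35.0
```

```bash
python3 -c "from station import *;print(sign_off())"
```

```text
the job is handed in; nothing more can be done
None
```

I rocked the large blue gauge on the roller until its pointer met the red tab, at a lean of about 0.34 rad, and handed the job in at 14.4 s while holding it still; sign-off gave no verdict.

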